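# Press a coverslip with a click-lever slide press and hold the load

## Robot

A 6-joint arm with a two-finger parallel gripper is mounted at the origin on a cart in front of the work surface, level with it; the furniture and walls round the work are solid. World frame = base frame: x ahead of the robot, y to its left, z up, the work surface at z = 0. Lengths are in mm, angles in rad, forces in N, time in s.
With the tool pointing down it reaches from about 275 to 750 mm from the base axis. Payload 10.2 kg.
Tool frame: the origin (TCP) lies where the fingers leave the gripper's body, on its centre line; the fingertips stand 73 mm ahead of it and the grasp point (between the pads) lies 54 mm ahead of it; z points along the fingers, y is the line along which they close (so a half turn about z gives the same grasp; the last joint's range is limited). The gripper opens to 85 mm and grips with 20 to 120 N. Pads are 22 mm wide; open, the fingers measure 114 mm over their backs; the gripper's body (76 mm by 85 mm) begins 54 mm behind the grasp point. The pads swing forward as they close: fully open they stand 13 mm farther back than shut.
Start: joints at [0.963, 0.313, 1.498, -0, 1.331, -0.223], TCP at [197.084, 486.61, 303.894] pointing down, gripper open.
Joint ranges: [-2.94, 2.94], [-0.97, 2.17], [0.19, 2.56], [-1.23, 4.37], [0.02, 3.11], [-2.88, 2.88]. Speed limits (rad/s): [2.39, 2.39, 3.01, 3.14, 3.14, 3.14].

## Interface

Orientations are given as a unit quaternion [w, x, y, z].
In Python, from rig import ctrl gives the robot as it stands.
- The arm moves only by the shell command python3 -m creep 'ROWS' [OPENING] [FORCE]. ROWS is JSON, a list that holds one entry, the list of rows, each a list of 6 numbers: the shift along the world's x, y, z in units of 25 mm (1.0 is 25 mm), then the turn, a rotation vector about the world's x, y, z in units of 5 degrees (1.0 is 5 degrees). In form: [[[x, y, z, ax, ay, az], ...]]. A call has 1 to 20 rows; each row is the pose to reach, as a shift and turn from the pose commanded when the call began; what a row does not reach only later rows make up. A row lasts 1/12 s, in which the tool goes at most 41.7 mm and 7.16 degrees, less where a joint would pass 70% of its speed; a pose out of reach is approached as far as the arm can. A call with a gripper value outside its range is refused whole. OPENING is the finger opening in mm, from 0 to 85.4, set as the call begins (- or left out, the last holds). The fingers move at their own pace and stop on an object; FORCE is the grip in N (left out, the last holds). Time passes only in rows, so rows that repeat a pose let the fingers close. It gives the time, the measured TCP pose, the force, the opening and the grip force at its end, in the units of the state.
- ctrl.sense(): the state, without advancing time (a new reading comes with each control period).
- ctrl.capture(name): name is "side" or "top"; returns a dict with "image" (480x640x3 uint8, red, green, blue), "fx", "fy", "cx", "cy" (pixels), "k1" (the pictures are not rectified: a ray, as slopes to the right and down, at radius r is drawn at 1 + k1 r^2 times it, then the intrinsics apply), "R" (3x3) and "t" (3): a world point X has camera coordinates R X + t. Camera axes: x right, y down, z forward; pixel columns grow to the right and rows downward; lengths in mm; the calibration is good to about 2 mm. A picture is of the moment at which its call begins. There is no depth.
- ctrl.finish_job(): hands the job in; it is judged then, once.
The state is a dict: "time_s": time; "joints": joint angles; "dq": joint speeds; "tau": joint torques, N m; "eef_pos": TCP position; "ee_rot": TCP orientation; "force": force on the tool from outside, world axes, zero at the start; "wrist_torque": the same for the moment, N m; "grip_width": opening from 0.0 (shut) to 1.0 (fully open); "grip_force": force on a finger pad.
Only numpy, scipy, OpenCV 4.12 (cv2) and the standard library are available. Lean on these libraries where they do the work, as an engineer would, in place of code of your own. Each camera call takes 0.05 s, during which the arm holds its last target. There are 200 camera calls.

## Task

Bed down the coverslip on the stained slide in the bench press: first push the small blue foot lever on the left of the press head fully down so that the rubber foot comes to rest on the slide, then push the red-knobbed load lever down by exactly four clicks from its home stop, never letting a fifth click go by. The lever springs back when released, so finish while still holding it at the fourth click with the fingers. Leave the slide box, the bottle and the forceps where they are.

Things in the scene. Friction and masses are not known exactly. Their poses are not given: they have to be found in the camera images.
- press: Fixed bench coverslip press: grey base 150 x 112 mm, white column and head (118 x 44 mm, z 95 to 145 mm, front face at x = -32 mm) over an aluminium stage (top z = 22 mm). Origin: underside of the base, straight below the foot; x from front to column, y to the left seen from the front, z up. Blue foot lever left of the head, red-knobbed load lever right of it, both reaching forward (-x).
- foot_cam (a joint): Angle of the foot lever, rad: 0 = raised 45 degrees above level (foot up), grows as its pad is pushed down, 1.309 = lower stop, 30 degrees below level (foot on the slide). Starts between 0 and 0.15. It stays where it is left; 1 to 3 N down on the blue pad moves it; the foot is free on the slide beyond 1.12.
- foot_lever_pad (a point): Centre of the blue pad at the end of the foot lever (pad 26 mm along the lever, 16 mm wide, 7 mm thick), at y = +34 mm of the press.
- foot_lever_axis (a point): Axis of the foot lever (along the press's y), at x = -12 mm, z = 120 mm of the press. The blue pad's centre circles it at 42 mm.
- click_wheel (a joint): Angle of the load lever, rad: 0 = home stop, 35 degrees above level; grows as the knob is pushed down; end stop 1.68. A sprung roller pawl on the toothed wheel clicks every 0.262 rad (15 degrees): notches at 0, 0.262, 0.524, 0.785, 1.047 (fourth click), 1.309; tooth tops halfway between, felt as a rise and drop of the force.
- knob (a point): Centre of the red ball knob (24 mm diameter) at the end of the load lever, at y = -45.5 mm of the press.
- load_lever_axis (a point): Axis of the load lever (along the press's y), at x = 12 mm, z = 118 mm of the press. The knob circles it at 100 mm. Its spring always drives the lever home: 2 to 9 N down on the knob (rising and falling with the teeth) moves and holds it. Each click pushes the foot's spring 1.5 mm further down.
- load_lever: The load lever: 9 mm round steel bar with the red ball knob at its end. Origin on its axis; turns with joint click_wheel.
- foot: Round foot, 24 mm diameter with a rubber face, on a sprung rod under the head. Sprung at 1.5 N per mm: resting on the slide it presses about 3 N, at the fourth click about 11 N. Origin 59.5 mm above the rubber face.
- slide: Glass slide with a stained film and coverslip, 26 x 76 x 2 mm, lying loose in the nest of four corner lugs on the stage, long side along the press's y. Origin: centre of the underside.
- slide_box: Flat white and green slide box, 70 x 100 x 24 mm, in front of the press. Origin: centre of the underside. Leave alone.
- mountant: Small white bottle with a green cap, 34 mm diameter, 62 mm high, left of the press. Origin: centre of the underside. Leave alone.
- forceps: Steel forceps, 15 x 126 x 8 mm, lying to the right, in front of the white power strip. Origin: centre of the underside. Leave alone.

How it is judged (in metres and radians):
On the way:
1. the foot lever is fully down and the foot rests on the slide, with the load lever still at its home stop (value of joint foot_cam above 1.18 rad and contact force between foot and slide above 0.8 N and value of joint click_wheel below 0.12 rad), for 0.2 s.
At the end, for the whole second after the job is handed in: The fingers hold the load lever still (under 0.1 rad/s, contact over 1 N) in the fourth notch (joint click_wheel 0.93 to 1.165 rad), the foot lever is fully down (over 1.18 rad), and the foot presses the slide with more than 6 N, the slide still centred in its nest within 4 mm (value of joint click_wheel between 0.93 and 1.165 rad and velocity of joint click_wheel between -0.1 and 0.1 rad/s and contact force between the fingers and load_lever above 1 N and value of joint foot_cam above 1.18 rad and contact force between foot and slide above 6 N and horizontal distance between slide and press below 0.004 m); the arm keeps its last pose, push and grip.
It fails at once if the load lever goes on past the fourth notch to a fifth click (value of joint click_wheel above 1.2 rad).
It fails at once if the slide box, the bottle or the forceps is moved by more than 15 mm (distance of any of slide_box, mountant, forceps from where it was at the start of the episode above 0.015 m).
It also fails if it takes over 58 s, if anything falls off the work surface, if the arm or the gripper's body presses on something with over 40 N, if the wrist force passes 120 N, or if a joint passes its speed limit or range.

## Working session

There is one attempt and no reset: what is moved stays moved. The work goes in short steps, Python scripts to look and compute and a shell command to move; the robot and the scene stay as the last step left them, time stands still between calls to the robot, and variables do not carry over. Pictures are saved under pics/ and viewed, at most 10 in all, crops included, and the job is handed in when it is done.

```bash
mkdir -p pics; cat > h.py <<'E'
from rig import ctrl
import cv2, numpy as np
def shot(n,f):
    c=ctrl.capture(n); cv2.imwrite('pics/'+f,c['image'][:,:,::-1]); return c
def K(c): return np.array([[c['fx'],0,c['cx']],[0,c['fy'],c['cy']],[0,0,1.]])
def D(c): return np.array([c['k1'],0,0,0.])
def ray(c,u,v):
    p=cv2.undistortPoints(np.array([[[u,v]]],float),K(c),D(c))[0,0]
    R=np.array(c['R']);return -R.T@np.array(c['t']), R.T@np.array([p[0],p[1],1])
def atz(c,u,v,z):
    o,d=ray(c,u,v); return o+d*(z-o[2])/d[2]
def proj(c,P):
    R=np.array(c['R']);return cv2.projectPoints(np.array(P,float).reshape(-1,1,3),cv2.Rodrigues(R)[0],np.array(c['t'],float),K(c),D(c))[0][:,0]
def tri(pairs):
    A=0;b=0
    for o,d in pairs:
        d=d/np.linalg.norm(d);M=np.eye(3)-np.outer(d,d);A=A+M;b=b+M@o
    return np.linalg.solve(A,b)
E
python3 - <<'E'
from h import *
import pickle
cs={n:shot(n,n+'0.png') for n in('side','top')}
pickle.dump(cs,open('c0.pkl','wb'))
for n in cs: print(n,-np.array(cs[n]['R']).T@np.array(cs[n]['t']))
print(ctrl.sense())
E
```

```text
side [ 400.28617741 -451.15031389  691.87320727]
top [ 375.05926751  272.95216075 1029.89747005]
{'time_s': 0.1, 'joints': array([ 9.62573656e-01,  3.13359832e-01,  1.49832624e+00,  7.68851607e-07,
        1.33099751e+00, -2.23357589e-01]), 'dq': array([ 1.99375345e-04, -9.68095996e-04, -2.93031692e-03, -1.08608829e-03,
        2.60945711e-05,  1.20245276e-03]), 'tau': array([ 3.14005105e-03, -4.12895107e+01, -2.60140783e+01, -1.40302254e-04,
        3.04864770e-03,  1.49060975e-05]), 'eef_pos': array([197.01152385, 486.48201676, 303.42289451]), 'ee_rot': array([-2.20660683e-04,  1.91247161e-01,  9.81541760e-01, -4.98836441e-04]), 'force': array([ 0.03114007, -0.19898263,  1.20186082]), 'wrist_torque': array([-0.00074176,  0.01770981,  0.00913382]), 'grip_force': 0.0, 'grip_width': 1.0000105530482148}
```

View pics/side0.png

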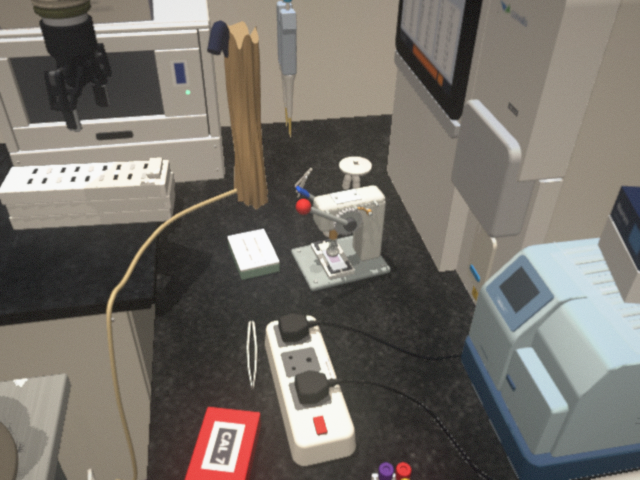

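View pics/top0.png

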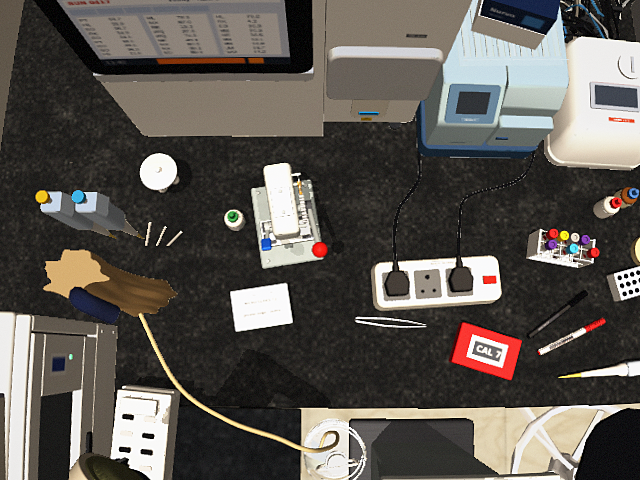

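Side: knob about (303,207), blue lever about (301,190). Top: knob (320,250), blue pad (265,244), press base about (252–325, 185–267). I'll enlarge both.

```bash
python3 - <<'E'
from h import *
a=cv2.imread('pics/top0.png')[150:280,225:345];b=cv2.imread('pics/side0.png')[160:300,280:400]
f=lambda i:cv2.resize(i,(400,int(400/i.shape[1]*i.shape[0])),interpolation=cv2.INTER_CUBIC)
a,b=f(a),f(b);h=max(a.shape[0],b.shape[0]);o=np.zeros((h,800,3),np.uint8);o[:a.shape[0],:400]=a;o[:b.shape[0],400:]=b
cv2.imwrite('pics/crop0.png',o)
E
```

```text
(no output)
```

View pics/crop0.png

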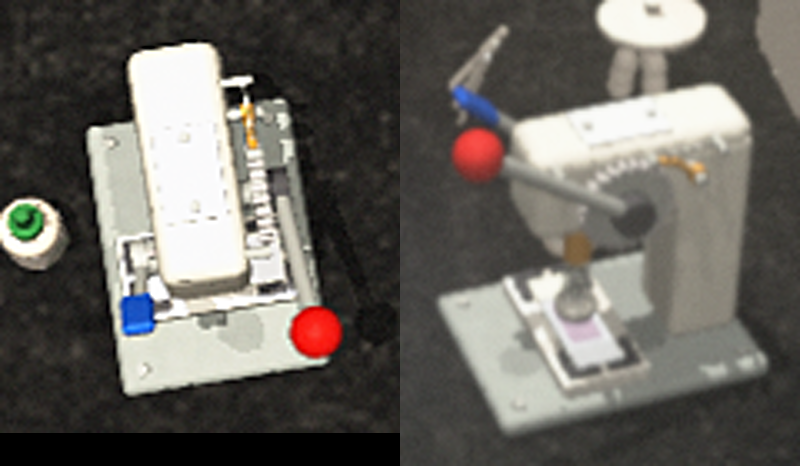

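Crop: knob at top (319.8,249.3) and side (303.1,206.2), pad at top (266.4,244.2) and side (302.5,191.2), base corners clear in the top view. Now I fit the press pose.

```bash
cat > fit.py <<'E'
from h import *
import pickle
from scipy.optimize import least_squares
cs=pickle.load(open('c0.pkl','rb'))
def W(p,P): 
    c,s=np.cos(p[2]),np.sin(p[2]);P=np.atleast_2d(np.array(P,float))
    return np.c_[p[0]+c*P[:,0]-s*P[:,1],p[1]+s*P[:,0]+c*P[:,1],P[:,2]]
pad=lambda f:[-12-42*np.cos(np.pi/4-f),34,120+42*np.sin(np.pi/4-f)]
knob=lambda q:[12-100*np.cos(np.radians(35)-q),-45.5,118+100*np.sin(np.radians(35)-q)]
if __name__=='__main__':
    obs=[('top',319.8,249.3),('side',303.1,206.2),('top',266.4,244.2),('side',302.5,191.2)]
    bc=[(263.1,268.5),(323.1,258.9),(251.4,188.1),(311.1,179.4)]
    def res(p):
        k=W(p,knob(0));b=W(p,pad(p[3]))
        r=[proj(cs['top'],k)[0]-obs[0][1:],proj(cs['side'],k)[0]-obs[1][1:],proj(cs['top'],b)[0]-obs[2][1:],.4*(proj(cs['side'],b)[0]-obs[3][1:])]
        f=p[4];C=W(p,[[f,56,10],[f,-56,10],[f+150,56,10],[f+150,-56,10]])
        r+=list(.6*(proj(cs['top'],C)-bc))
        return np.r_[np.concatenate(r),(p[3]-.075)*10]
    s=least_squares(res,[480,330,0.1,.07,-70],x_scale=[10,10,.1,.1,10]);p=s.x
    print(p.round(3),s.fun.round(1)); 
    print('tri knob',tri([ray(cs[o[0]],*o[1:]) for o in obs[:2]]),'tri pad',tri([ray(cs[o[0]],*o[1:]) for o in obs[2:]]))
    for n,P in dict(knob=knob(0),knob4=knob(1.047),pad=pad(p[3]),padend=pad(1.309),axis=[-12,34,120]).items(): print(n,W(p,P)[0].round(1))
    # neighbours
    for n,u,v,z in [('box',261,307,24),('bottle',233.5,219,62)]: print(n,atz(cs['top'],u,v,z).round(0))
    np.save('p.npy',p)
E
python3 fit.py; python3 - <<'E'
import sys; 
from rig import ctrl; print([x for x in dir(ctrl) if x[0]!='_'])
E
```

```text
[ 5.80874e+02  3.27613e+02  1.63000e-01  9.00000e-02 -6.13850e+01] [-0.4  0.   0.   1.5 -0.4 -0.2 -0.   0.6 -0.8  0.2  0.6  0.2 -0.4 -0.
  0.2 -0.3  0.1]
tri knob [518.9599125  270.74367737 178.65944003] tri pad [531.17830002 352.97175913 150.72859697]
knob [519.3 271.4 175.4]
knob4 [510.7 269.9  75.8]
pad [531.7 354.  146.9]
padend [527.6 353.3  99. ]
axis [563.5 359.2 120. ]
box [443. 371.  24.]
bottle [590. 419.  62.]
['PlanningError', 'capture', 'finish_job', 'sense']
```

```bash
python3 - <<'E'
from fit import *
p=np.load('p.npy');c=cs['top']
print('cloth base',atz(c,170,285,0).round(),atz(c,150,310,0).round())
print('cloth top side/top',tri([ray(c,75,270),ray(cs['side'],243,30)]).round())
s=ctrl.sense();e=s['eef_pos']
for n,P in dict(pad=[-54,36,0],k0=[-70,-45.5,0],k1=[-76,-45.5,0],k2=[-85,-45.5,0],k3=[-89,-45.5,0],k4=[-82,-45.5,0]).items():
    w=W(p,P)[0];print(n,w.round(1),((w-e)/25).round(2)[:2])
print((99.34-np.degrees(np.arctan2(.926,.375)))/5)
E
```

```text
cloth base [481. 539.   0.] [436. 573.   0.]
cloth top side/top [462. 568. 350.]
pad [521.7 354.4   0. ] [12.99 -5.28]
k0 [519.2 271.3   0. ] [12.89 -8.61]
k1 [513.3 270.4   0. ] [12.65 -8.64]
k2 [504.4 268.9   0. ] [12.3 -8.7]
k3 [500.4 268.3   0. ] [12.14 -8.73]
k4 [507.4 269.4   0. ] [12.41 -8.68]
6.2772705552870605
```

```bash
python3 -m creep '[[[0.7,-1,0,0,0,0.6],[1.6,-2,0,0,0,1.3],[2.7,-3,0,0,0,2],[3.9,-4,0,0,0,2.8],[5.1,-4.7,0,0,0,3.5],[6.3,-5.28,0,0,0,4.2],[7.5,-5.28,0,0,0,5],[8.7,-5.28,0,0,0,5.7],[9.9,-5.28,0,0,0,6.28],[11,-5.28,0,0,0,6.28],[12,-5.28,-0.3,0,0,6.28],[12.6,-5.28,-0.6,0,0,6.28],[12.99,-5.28,-0.8,0,0,6.28],[12.99,-5.28,-0.8,0,0,6.28],[12.99,-5.28,-0.8,0,0,6.28]]]' 0 20
python3 - <<'E'
from h import *
a=shot('top','t1.png');b=shot('side','s1.png')
f=lambda i:cv2.resize(i,(400,400),interpolation=cv2.INTER_CUBIC)
cv2.imwrite('pics/c1.png',np.hstack([f(cv2.imread('pics/t1.png')[140:300,200:360]),f(cv2.imread('pics/s1.png')[130:290,240:400])]))
E
```

```text
time_s: 1.35
eef_pos: [521.4, 354.7, 283.5]
ee_rot: [-0.001, -0.082, 0.997, -0.0]
force: [0.6, 0.5, 0.2]
grip_width: 0.004
grip_force: 0.0
```

View pics/c1.png

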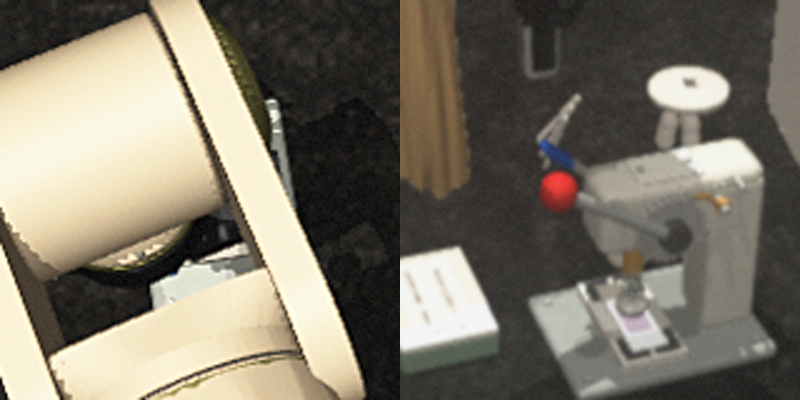

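Side view: the closed fingertips (crop 540,70) stand above the blue pad (crop 555,152), as planned. Top view is blocked by the arm. Push down.

```bash
python3 -m creep '[[[0,0,-0.4,0,0,0],[0,0,-0.9,0,0,0],[0,0,-1.4,0,0,0],[0,0,-1.8,0,0,0],[0,0,-2,0,0,0],[0,0,-2.2,0,0,0],[0,0,-2.4,0,0,0],[0,0,-2.6,0,0,0],[0,0,-2.8,0,0,0],[0,0,-3,0,0,0],[0,0,-3,0,0,0]]]'
python3 -m creep '[[[0,0,-0.15,0,0,0],[0,0,-0.3,0,0,0],[0,0,-0.45,0,0,0],[0,0,-0.6,0,0,0],[0,0,-0.75,0,0,0],[0,0,-0.9,0,0,0],[0,0,-0.9,0,0,0],[0,0,-0.9,0,0,0]]]'
python3 - <<'E'
from h import *
shot('side','s2.png')
cv2.imwrite('pics/c2.png',cv2.resize(cv2.imread('pics/s2.png')[130:290,240:400],(560,560),interpolation=cv2.INTER_CUBIC))
E
```

```text
time_s: 2.37
eef_pos: [521.7, 354.7, 208.3]
ee_rot: [-0.0, -0.082, 0.997, 0.0]
force: [-0.5, -0.2, -0.3]
grip_width: 0.002
grip_force: 0.0
time_s: 3.03
eef_pos: [521.8, 354.5, 186.0]
ee_rot: [-0.0, -0.081, 0.997, -0.0]
force: [1.1, 0.7, -0.1]
grip_width: -0.001
grip_force: 0.0
```

View pics/c2.png

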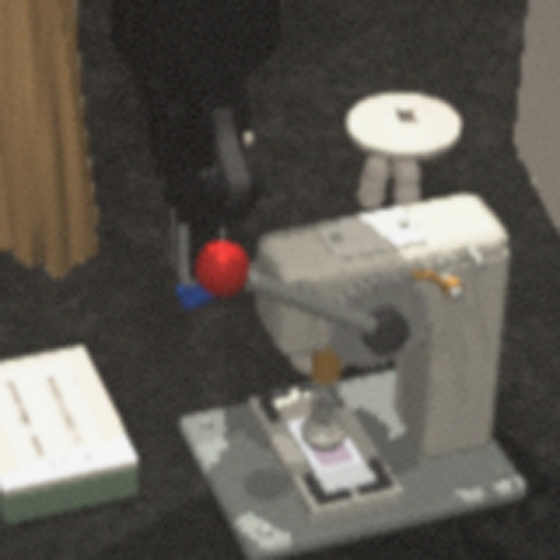

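The blue pad (crop 190,295) is being pushed down under the fingertips. I continue to the stop.

```bash
python3 -m creep '[[[0,0,-0.1,0,0,0],[0,0,-0.2,0,0,0],[0,0,-0.24,0,0,0],[0,0,-0.24,0,0,0]]]'
python3 -m creep '[[[0,0,-0.06,0,0,0],[0,0,-0.06,0,0,0],[0,0,-0.06,0,0,0]]]'
```

```text
time_s: 3.42
eef_pos: [521.8, 354.6, 180.2]
ee_rot: [-0.0, -0.082, 0.997, -0.0]
force: [0.1, 0.6, 1.0]
grip_width: 0.002
grip_force: 0.3
time_s: 3.67
eef_pos: [521.7, 354.6, 178.8]
ee_rot: [-0.0, -0.082, 0.997, -0.0]
force: [-0.2, 0.1, 0.8]
grip_width: -0.0
grip_force: 0.3
```

```bash
for i in 1 2; do python3 -m creep '[[[0,0,-0.04,0,0,0],[0,0,-0.08,0,0,0],[0,0,-0.08,0,0,0]]]' | egrep 'pos|force: \['; done
```

```text
eef_pos: [521.9, 354.7, 177.0]
force: [-0.0, -0.8, 2.9]
eef_pos: [522.1, 354.7, 176.4]
force: [-2.1, -1.2, 12.1]
```

Stop reached (12 N at tip z≈103, as predicted). Retract and go above the knob.

```bash
python3 -m creep '[[[0,0,0.3,0,0,0],[0,0,1,0,0,0],[0,0,2,0,0,0],[0,0,3,0,0,0],[0,0,4,0,0,0],[0,-0.6,4.3,0,0,0],[0,-1.4,4.3,0,0,0],[-0.05,-2.2,4.3,0,0,0],[-0.1,-2.9,4.3,0,0,0],[-0.12,-3.34,4.3,0,0,0],[-0.12,-3.34,4.3,0,0,0],[-0.12,-3.34,4.3,0,0,0]]]'
python3 - <<'E'
from h import *
shot('side','s3.png');shot('top','t3.png')
f=lambda i:cv2.resize(i,(400,400),interpolation=cv2.INTER_CUBIC)
cv2.imwrite('pics/c3.png',np.hstack([f(cv2.imread('pics/t3.png')[170:290,230:350]),f(cv2.imread('pics/s3.png')[150:290,260:400])]))
E
```

```text
time_s: 5.17
eef_pos: [518.8, 270.9, 282.1]
ee_rot: [-0.0, -0.081, 0.997, 0.0]
force: [0.7, -0.3, 0.1]
grip_width: 0.002
grip_force: 0.0
```

View pics/c3.png

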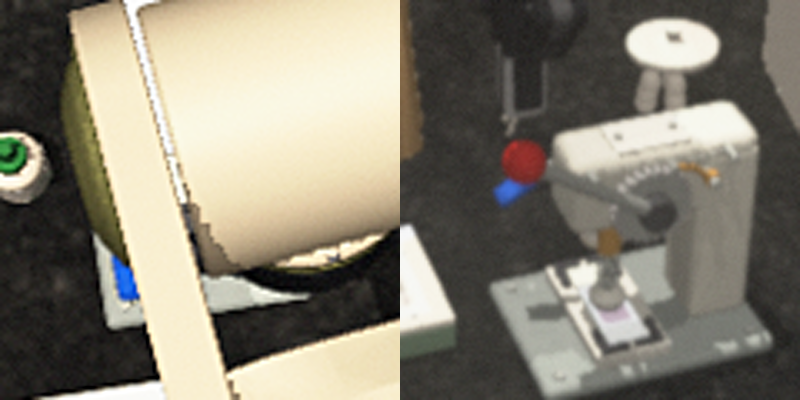

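The foot lever is down (blue at crop 508,192, sloping below level), the load lever is still home, and the tips (525,100) are above the knob (523,162). Push down three clicks, then check.

```bash
python3 -m creep '[[[-0.05,0,-0.5,0,0,0],[-0.08,-0.01,-0.8,0,0,0],[-0.1,-0.02,-0.95,0,0,0],[-0.2,-0.03,-1.15,0,0,0],[-0.3,-0.05,-1.35,0,0,0],[-0.38,-0.06,-1.55,0,0,0],[-0.47,-0.08,-1.8,0,0,0],[-0.47,-0.08,-1.8,0,0,0]]]'
python3 -m creep '[[[-0.08,-0.01,-0.2,0,0,0],[-0.13,-0.02,-0.4,0,0,0],[-0.17,-0.03,-0.6,0,0,0],[-0.2,-0.03,-0.8,0,0,0],[-0.24,-0.04,-1.02,0,0,0],[-0.24,-0.04,-1.25,0,0,0],[-0.24,-0.04,-1.5,0,0,0],[-0.24,-0.04,-1.75,0,0,0],[-0.24,-0.04,-1.9,0,0,0],[-0.24,-0.04,-2.06,0,0,0],[-0.24,-0.04,-2.06,0,0,0]]]'
python3 - <<'E'
from h import *
shot('side','s4.png')
cv2.imwrite('pics/c4.png',cv2.resize(cv2.imread('pics/s4.png')[150:290,260:400],(560,560),interpolation=cv2.INTER_CUBIC))
E
```

```text
time_s: 5.93
eef_pos: [506.1, 269.6, 236.8]
ee_rot: [-0.001, -0.082, 0.997, 0.0]
force: [-3.4, 0.5, 4.4]
grip_width: -0.003
grip_force: 2.1
time_s: 6.85
eef_pos: [501.1, 268.2, 185.4]
ee_rot: [-0.0, -0.082, 0.997, 0.0]
force: [-1.0, 0.4, 3.3]
grip_width: -0.001
grip_force: 1.7
```

View pics/c4.png

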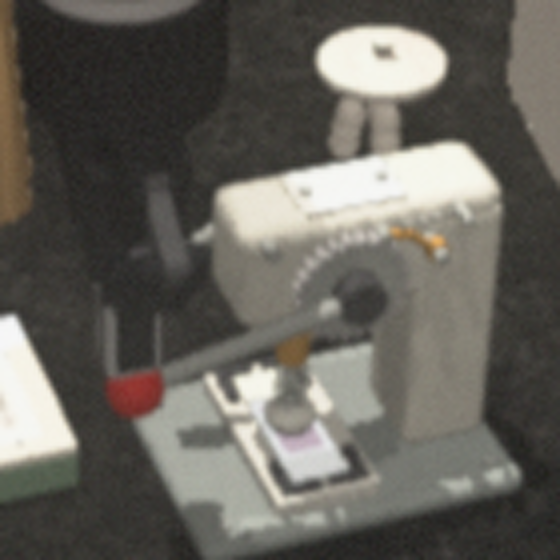

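The tips sit on the knob (crop 134,390), with the lever about 10° below level, so roughly the third click. Next comes the fourth, slowly.

```bash
python3 -m creep '[[[0.02,0,-0.12,0,0,0],[0.05,0.01,-0.24,0,0,0],[0.07,0.01,-0.36,0,0,0],[0.1,0.02,-0.48,0,0,0],[0.12,0.02,-0.6,0,0,0],[0.15,0.03,-0.72,0,0,0],[0.18,0.03,-0.84,0,0,0],[0.2,0.03,-0.97,0,0,0],[0.2,0.03,-0.97,0,0,0],[0.2,0.03,-0.97,0,0,0],[0.2,0.03,-0.97,0,0,0]]]'
python3 - <<'E'
from fit import *
p=np.load('p.npy');c=shot('side','s5.png')
for q in (.785,.93,1.047,1.165):
    print(q,((proj(c,W(p,knob(q)))[0]-[260,150])*4).round())
cv2.imwrite('pics/c5.png',cv2.resize(cv2.imread('pics/s5.png')[150:290,260:400],(560,560),interpolation=cv2.INTER_CUBIC))
E
```

```text
time_s: 7.82
eef_pos: [506.3, 268.9, 161.8]
ee_rot: [0.0, -0.082, 0.997, 0.0]
force: [-0.1, 1.5, 4.1]
grip_width: 0.0
grip_force: 1.8
0.785 [133. 392.]
0.93 [142. 417.]
1.047 [153. 435.]
1.165 [166. 452.]
```

View pics/c5.png

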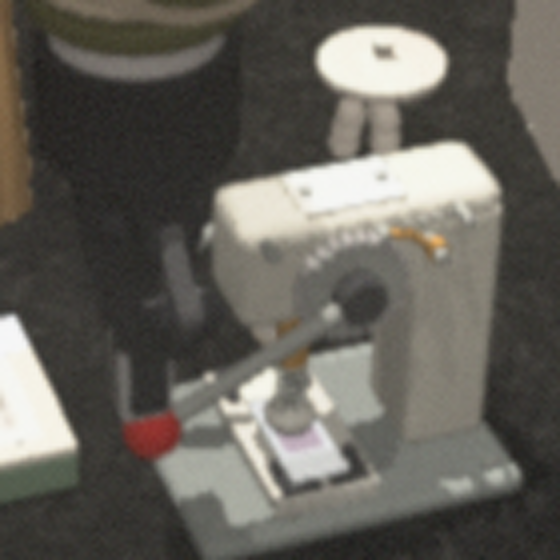

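The knob is at crop (152,435), which matches the prediction for 1.047 rad. The fingers push with about 4 N and the foot is on the slide. Settle briefly and hand in.

```bash
python3 -m creep '[[[0,0,-0.02,0,0,0],[0,0,-0.02,0,0,0],[0,0,-0.02,0,0,0],[0,0,-0.02,0,0,0],[0,0,-0.02,0,0,0]]]'
python3 -c "
from rig import ctrl
print(ctrl.finish_job())"
```

```text
time_s: 8.28
eef_pos: [506.3, 268.9, 161.4]
ee_rot: [0.0, -0.082, 0.997, 0.0]
force: [1.5, 2.1, 4.4]
grip_width: 0.0
grip_force: 2.5
the job is handed in; nothing more can be done
None
```

I pushed the foot lever down to its stop, then pushed the load lever to the fourth click and handed in with the fingers still holding it there at about 4 N; the hand-in returned no verdict.

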